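# Pry the snap covers off the desk modules and collect them

## Robot

A 7-joint arm with a two-finger parallel gripper is mounted at the origin on a cart in front of the work surface, level with it; the furniture and walls round the work are solid. World frame = base frame: x ahead of the robot, y to its left, z up, the work surface at z = 0. Lengths are in m, angles in rad, forces in N, time in s.
With the tool pointing down it reaches from about 0.35 to 0.9 m from the base axis. Payload 8.1 kg.
Tool frame: the origin (TCP) lies between the finger pads; the fingertips stand 11 mm ahead of it and the grasp point (between the pads) lies 8 mm behind it; z points along the fingers, y is the line along which they close (so a half turn about z gives the same grasp; the last joint's range is limited). The gripper opens to 92 mm and grips with 3 to 60 N. Pads are 19 mm wide; open, the fingers measure 130 mm over their backs; the gripper's body (75 mm by 190 mm) begins 47 mm behind the grasp point.
Start: joints at [1.205, 0.434, 0.025, 1.573, -0.012, 1.134, -0.075], TCP at [0.162, -0.604, 0.209] pointing down, gripper open.
Joint ranges: [-2.62, 2.62], [-0.44, 2.09], [-1.27, 1.32], [0.08, 2.57], [-1.32, 4.46], [0.12, 2], [-2.74, 2.74]. Speed limits (rad/s): [2.22, 2.22, 3.01, 3.01, 3.14, 3.14, 3.14].

## Interface

Orientations are given as a rotation vector (axis times angle).
In Python, from cell import observe, get_image, camera_params, sign_off gives the robot as it stands.
- The arm moves only by the shell command python3 -m pendant 'ROWS' [FORCE]. ROWS is JSON, one flat list of numbers, 7 for each row, row after row: the shift along the tool's x, y, z in m, then the turn, a rotation vector about the tool's x, y, z in rad, then the finger opening in m, from 0 to 0.0918. In form: [dx, dy, dz, rx, ry, rz, jaw, dx, dy, dz, rx, ry, rz, jaw, ...]. A call has 1 to 10 rows; each row shifts and turns the commanded pose from where the row before left it, along the tool's axes as they then stand; what a row does not reach is not made up. A row lasts 1/8 s, in which the tool goes at most 62.5 mm and 10.7 degrees, less where a joint would pass 70% of its speed; a pose out of reach is approached as far as the arm can. A call is refused whole if a number of a shift passes 0.0625 or a number of a turn 0.188, either way. A call with a gripper value outside its range is refused whole. The fingers move at their own pace and stop on an object; FORCE is the grip in N (left out, the last holds). Time passes only in rows, so rows that do not move let the fingers close. It gives the time, the measured TCP pose, the force, the opening and the grip force at its end, in the units of the state.
- observe(): the state, without advancing time (a new reading comes with each control period).
- get_image(name): name is "side" or "top"; returns the picture (400x640x3 uint8, red, green, blue); there is no depth.
- camera_params(name): a dict with "intrinsics" (3x3 intrinsics, pixels), "eye" and "rotation" of the camera in the world. Camera axes: x right, y down, z forward; pixel columns grow to the right and rows downward; lengths in m; the calibration is good to about 2 mm. A picture is of the moment at which its call begins. camera_params takes no time and is no camera call.
- sign_off(): hands the job in; it is judged then, once.
The state is a dict: "clock": time; "joints": joint angles; "dq": joint speeds; "joint_efforts": joint torques, N m; "position": TCP position; "ee_rot": TCP orientation; "force": force on the tool from outside, world axes, zero at the start; "ft_torque": the same for the moment, N m; "width": opening from 0.0 (shut) to 1.0 (fully open); "gripper_force": force on a finger pad.
Only numpy, scipy, OpenCV 4.12 (cv2) and the standard library are available. Lean on these libraries where they do the work, as an engineer would, in place of code of your own. Each camera call takes 0.05 s, during which the arm holds its last target. There are 200 camera calls.

## Task

The grey modules that still have their snap-in covers on are to be opened for service: with the flat-blade pry tool in the notch at the front of each, pry every cover up until it springs free of its clips (do not pull at a cover with the fingers while it is still snapped in). Collect all the covers in the grey crate, which must stay standing upright on the desk, and leave the pry tool lying flat on its cork mat. Do not push the tape roll or the flux tin about.

Things in the scene. Friction and masses are not known exactly. Their poses are not given: they have to be found in the camera images.
- unit_1: fixed grey module 118 (x) x 80 (y) x 60 (z) mm; origin at the centre of its underside, z up. -x end, towards the robot: wall 9 thick with a slot (notch) 32 wide in y, centred, open at the top, sill z = 30. Behind it a well, x -50 to 50, y -28 to 28, floor z = 30. cover_1 snapped in: underside z = 44, top z = 60, flush with the rim, so fingers cannot hold it. cover_1 absent: already open, nothing to do
- cover_1: loose grey plastic cover of unit_1, 45 g: flange 98 (x) x 54 (y) x 4 mm; on it a raised part 12 thick, 54 wide from x = -29 to 45 (45 wide from -46 to -29), 16 high in all; origin at the centre of the underside, z up, -x towards the notch; axes as its unit's while snapped in. Absent in some starts. Once pried free, fingers can take its sides above the rim, about x = -16, and lift it straight out
- cover_1_lip (a point): middle of the lower edge of cover_1's -x end, where the blade lifts it, 49 mm from its origin along -x. Lifting it takes about 4 to 8 N; once the lip has risen about 12 mm two linked sprung clips in the side walls (x = -40 mm) jump under the flange and keep this end about 14 mm proud, the far end still in the well. Pressing it down snaps it in again; lifted far higher it may tip
- unit_1_lip (a point): the point x = -49, y = 0, z = 44 mm of unit_1, where cover_1_lip lies while the cover is snapped in
- unit_1_notch (a point): on the outer front face of unit_1 (x = -59 mm), middle of the notch, z = 37 mm: halfway between the sill and the cover's underside. The blade goes in here level, along the unit's +x; it may go 25 to 35 mm past this face (the green terminal block seen in an open unit is only drawn)
- unit_2: fixed grey module 118 (x) x 80 (y) x 60 (z) mm; origin at the centre of its underside, z up. -x end, towards the robot: wall 9 thick with a slot (notch) 32 wide in y, centred, open at the top, sill z = 30. Behind it a well, x -50 to 50, y -28 to 28, floor z = 30. cover_2 snapped in: underside z = 44, top z = 60, flush with the rim, so fingers cannot hold it. cover_2 absent: already open, nothing to do
- cover_2: loose grey plastic cover of unit_2, 45 g: flange 98 (x) x 54 (y) x 4 mm; on it a raised part 12 thick, 54 wide from x = -29 to 45 (45 wide from -46 to -29), 16 high in all; origin at the centre of the underside, z up, -x towards the notch; axes as its unit's while snapped in. Absent in some starts. Once pried free, fingers can take its sides above the rim, about x = -16, and lift it straight out
- cover_2_lip (a point): middle of the lower edge of cover_2's -x end, where the blade lifts it, 49 mm from its origin along -x. Lifting it takes about 4 to 8 N; once the lip has risen about 12 mm two linked sprung clips in the side walls (x = -40 mm) jump under the flange and keep this end about 14 mm proud, the far end still in the well. Pressing it down snaps it in again; lifted far higher it may tip
- unit_2_lip (a point): the point x = -49, y = 0, z = 44 mm of unit_2, where cover_2_lip lies while the cover is snapped in
- unit_2_notch (a point): on the outer front face of unit_2 (x = -59 mm), middle of the notch, z = 37 mm: halfway between the sill and the cover's underside. The blade goes in here level, along the unit's +x; it may go 25 to 35 mm past this face (the green terminal block seen in an open unit is only drawn)
- unit_3: fixed grey module 118 (x) x 80 (y) x 60 (z) mm; origin at the centre of its underside, z up. -x end, towards the robot: wall 9 thick with a slot (notch) 32 wide in y, centred, open at the top, sill z = 30. Behind it a well, x -50 to 50, y -28 to 28, floor z = 30. cover_3 snapped in: underside z = 44, top z = 60, flush with the rim, so fingers cannot hold it. cover_3 absent: already open, nothing to do
- cover_3: loose grey plastic cover of unit_3, 45 g: flange 98 (x) x 54 (y) x 4 mm; on it a raised part 12 thick, 54 wide from x = -29 to 45 (45 wide from -46 to -29), 16 high in all; origin at the centre of the underside, z up, -x towards the notch; axes as its unit's while snapped in. Absent in some starts. Once pried free, fingers can take its sides above the rim, about x = -16, and lift it straight out
- cover_3_lip (a point): middle of the lower edge of cover_3's -x end, where the blade lifts it, 49 mm from its origin along -x. Lifting it takes about 4 to 8 N; once the lip has risen about 12 mm two linked sprung clips in the side walls (x = -40 mm) jump under the flange and keep this end about 14 mm proud, the far end still in the well. Pressing it down snaps it in again; lifted far higher it may tip
- unit_3_lip (a point): the point x = -49, y = 0, z = 44 mm of unit_3, where cover_3_lip lies while the cover is snapped in
- unit_3_notch (a point): on the outer front face of unit_3 (x = -59 mm), middle of the notch, z = 37 mm: halfway between the sill and the cover's underside. The blade goes in here level, along the unit's +x; it may go 25 to 35 mm past this face (the green terminal block seen in an open unit is only drawn)
- pry_tool: flat-blade pry tool lying on the mat, 163 mm long, 90 g: black handle 105 (x from -105 to 0) x 30 wide (y) x 26 high, flat steel blade 22 wide x 3 thick from x = 0 to x = 58 at height z = 13; origin at the underside of the handle's front end, x towards the blade tip, z up. It works either face up
- pry_tool_tip (a point): end of the blade, 58 mm ahead of and 13 mm above the tool's origin
- pry_tool_grip (a point): where to hold it: middle of the handle's thickness, 22 mm behind the blade's root (80 mm from the tip), 13 mm above what it lies on
- tool_mat: thin brown cork mat, fixed, 240 (x) x 130 (y) x 2 mm; origin at the centre of its underside
- crate: loose open grey crate, 220 (x) x 160 (y) x 70 mm, walls and floor 5 mm, 0.6 kg; origin at the centre of its underside, z up
- tape_roll: bystander: roll of clear tape, 68 x 68 x 19 mm; origin under its centre. Fixed black leads hang down to the desk beside it (world x over 0.71, y 0.10 to 0.28): keep the arm clear of them
- flux_tin: bystander: round tin with a green lid, 56 x 56 x 23 mm; origin under its centre
Not all that is in view belongs to the job. Leave any pink look-alike of the cover_3 alone.

How it is judged:
On the way, in this order (a step that is already met when the one before it is completed fails the run):
1. the blade tip is in the notch of a unit and bears on its cover (((contact force between pry_tool and cover_1 above 1.5 N and x of pry_tool_tip in the frame of unit_1 between -0.055 and 0.02 m and y of pry_tool_tip in the frame of unit_1 between -0.02 and 0.02 m and z of pry_tool_tip in the frame of unit_1 below 0.056 m) or (contact force between pry_tool and cover_2 above 1.5 N and x of pry_tool_tip in the frame of unit_2 between -0.055 and 0.02 m and y of pry_tool_tip in the frame of unit_2 between -0.02 and 0.02 m and z of pry_tool_tip in the frame of unit_2 below 0.056 m) or (contact force between pry_tool and cover_3 above 1.5 N and x of pry_tool_tip in the frame of unit_3 between -0.055 and 0.02 m and y of pry_tool_tip in the frame of unit_3 between -0.02 and 0.02 m and z of pry_tool_tip in the frame of unit_3 below 0.056 m))), for 0.05 s.
2. every cover is free of its clips (its lip more than 10.5 mm from where it was snapped in) (distance between cover_1_lip and unit_1_lip above 0.0105 m and distance between cover_2_lip and unit_2_lip above 0.0105 m and distance between cover_3_lip and unit_3_lip above 0.0105 m), for 0.2 s.
At the end, for the whole second after the job is handed in: every cover lies at rest in the crate (its origin inside the walls and less than 65 mm above the crate's underside), the crate stands upright on the desk, and the pry tool lies flat on the mat, its origin and its grip point over the mat (x of cover_1 in the frame of crate between -0.108 and 0.108 m and y of cover_1 in the frame of crate between -0.078 and 0.078 m and z of each of cover_1, cover_2, cover_3 in the frame of crate below 0.065 m and linear speed of each of cover_1, cover_2, cover_3, pry_tool below 0.03 m/s and x of cover_2 in the frame of crate between -0.108 and 0.108 m and y of cover_2 in the frame of crate between -0.078 and 0.078 m and x of cover_3 in the frame of crate between -0.108 and 0.108 m and y of cover_3 in the frame of crate between -0.078 and 0.078 m and angle between crate's own z axis and vertical below 0.1 rad and height (world z) of crate below 0.015 m and x of pry_tool in the frame of tool_mat between -0.12 and 0.12 m and y of pry_tool in the frame of tool_mat between -0.065 and 0.065 m and x of pry_tool_grip in the frame of tool_mat between -0.12 and 0.12 m and y of pry_tool_grip in the frame of tool_mat between -0.065 and 0.065 m and height (world z) of pry_tool_grip below 0.024 m and height (world z) of pry_tool_tip below 0.028 m); the robot touches nothing.
It fails at once if the fingers pull or push (over 3 N) at a cover that is still snapped in ((contact force between the fingers and cover_1 above 3 N and distance between cover_1_lip and unit_1_lip below 0.005 m) or (contact force between the fingers and cover_2 above 3 N and distance between cover_2_lip and unit_2_lip below 0.005 m) or (contact force between the fingers and cover_3 above 3 N and distance between cover_3_lip and unit_3_lip below 0.005 m)).
It fails at once if the tape roll or flux tin is moved more than 30 mm (distance of any of tape_roll, flux_tin from where it was at the start of the episode above 0.03 m).
Of cover_1, cover_2, cover_3 only 2 to 3 are there at a start; the rules pass over those that are not, and their reading is None.
At some moment in a run one of pry_tool, crate may be knocked a few centimetres aside while the robot is not near it.
It also fails if it takes over 210 s, if anything falls off the work surface, if the arm or the gripper's body presses on something with over 40 N, if the wrist force passes 120 N, or if a joint passes its speed limit or range.

## Working session

There is one attempt and no reset: what is moved stays moved. The work goes in short steps, Python scripts to look and compute and a shell command to move; the robot and the scene stay as the last step left them, time stands still between calls to the robot, and variables do not carry over. Pictures are saved under pics/ and viewed, at most 14 in all, crops included, and the job is handed in when it is done.

```bash
ls; mkdir -p pics; python3 - <<'E'
from cell import *
import cv2
for n in("side","top"):
    cv2.imwrite(f"pics/{n}0.png",cv2.cvtColor(get_image(n),cv2.COLOR_RGB2BGR)); print(camera_params(n))
print(observe())
E
```

```text
pics
{'intrinsics': array([[440.01763709,   0.        , 319.27979354],
       [  0.        , 440.01763709, 191.78742622],
       [  0.        ,   0.        ,   1.        ]]), 'eye': array([0.37980082, 0.95627468, 0.90886369]), 'rotation': array([-0.27337285,  2.74974723, -1.3193016 ])}
{'intrinsics': array([[380.6271105 ,   0.        , 323.38973498],
       [  0.        , 380.6271105 , 201.68520797],
       [  0.        ,   0.        ,   1.        ]]), 'eye': array([ 0.49177103, -0.09063453,  1.29684715]), 'rotation': array([-2.17199479,  2.16399256, -0.05844545])}
{'clock': 0.1, 'joints': array([ 1.20538179,  0.43513976,  0.02495457,  1.57399082, -0.01156665,
        1.13397473, -0.07511224]), 'dq': array([-0.00048081, -0.00245494, -0.00023126, -0.00284272,  0.00041027,
       -0.0010936 , -0.00089047]), 'joint_efforts': array([ 3.73176037e-03, -6.69127536e+01,  9.88445878e-01, -3.15141928e+01,
       -6.04683906e-02,  3.73833231e-02,  8.71156408e-05]), 'position': array([ 0.1622009 , -0.60310285,  0.20793757]), 'ee_rot': array([-3.11319956e+00, -4.11388831e-01,  5.08798598e-04]), 'force': array([ 0.03882437, -0.10679831, -0.33810746]), 'ft_torque': array([-0.02458762,  0.00206471, -0.02363559]), 'gripper_force': 0.0, 'width': 1.0023364626912417}
```

View pics/top0.png

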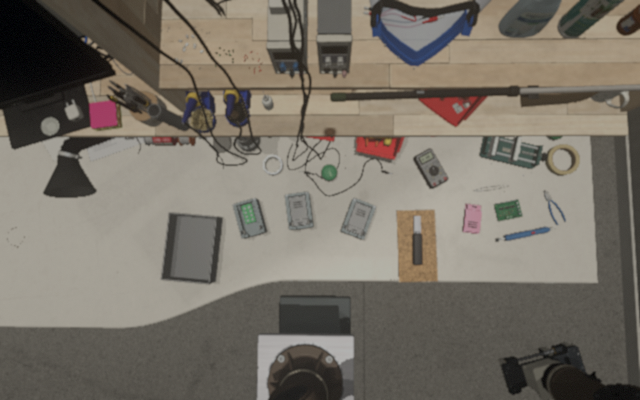

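View pics/side0.png

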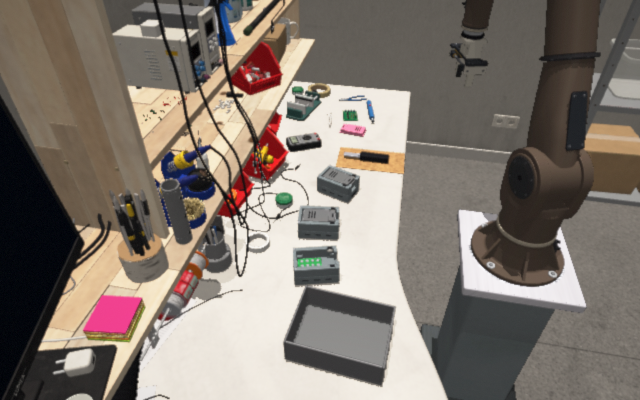

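```bash
cat > h.py <<'E'
import numpy as np, cv2
from cell import *
from scipy.spatial.transform import Rotation as Ro
C={n:camera_params(n) for n in("side","top")}
def R(n): return Ro.from_rotvec(C[n]["rotation"]).as_matrix()
def ray(n,p):
    d=R(n)@np.linalg.inv(C[n]["intrinsics"])@np.array([p[0],p[1],1.]); return C[n]["eye"],d
def plane(n,p,z):
    e,d=ray(n,p); return e+d*(z-e[2])/d[2]
def proj(n,X):
    q=C[n]["intrinsics"]@(R(n).T@(np.asarray(X,float)-C[n]["eye"])); return q[:2]/q[2]
def img(n): return cv2.cvtColor(get_image(n),cv2.COLOR_RGB2BGR)
def crop(im,x0,x1,y0,y1,s,f): cv2.imwrite(f,cv2.resize(im[y0:y1,x0:x1],None,fx=s,fy=s,interpolation=cv2.INTER_CUBIC))
E
python3 - <<'E'
from h import *
for n in C: print(n,R(n)[:,2], proj(n,[.162,-.604,.209]))
im=cv2.imread("pics/top0.png")
crop(im,230,440,190,285,3.8,"pics/c1.png")
for p in [(251,218),(300,211),(358,218)]: print(plane("top",p,.06))
print(plane("top",(417,240),.02),plane("top",(192,248),.0))
E
```

```text
side [ 0.14812542 -0.76549138 -0.62616437] [460.32225488  86.20432625]
top [ 0.07985316  0.02622771 -0.99646153] [520.16929799 353.7037156 ]
[0.5368071  0.17816947 0.06      ]
[0.56022378 0.01804882 0.06      ]
[ 0.53811984 -0.17058218  0.06      ]
[ 0.46736339 -0.36837609  0.02      ] [0.43576203 0.39180131 0.        ]
```

View pics/c1.png

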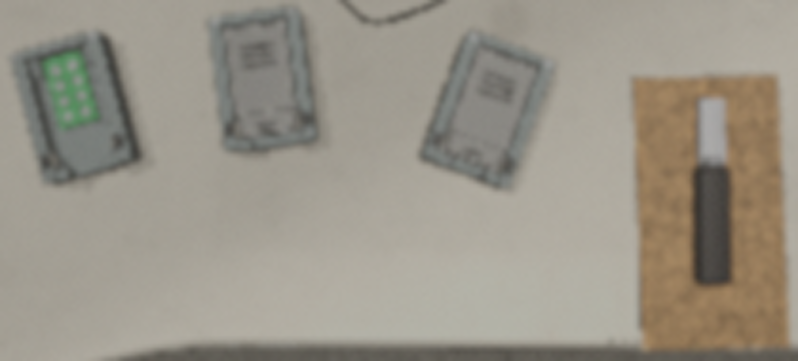

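```bash
python3 - <<'E'
from h import *
im=cv2.imread("pics/top0.png"); hsv=cv2.cvtColor(im,cv2.COLOR_BGR2HSV)
for p in [(300,211),(310,205),(330,230),(358,218),(405,230),(417,225),(417,248)]: print(p,hsv[p[1],p[0]])
b=im.astype(int); m=((b[...,0]-b[...,2])>-4).astype(np.uint8)*255   # bluish grey vs cream desk
m[:190]=0; m[245:]=0; m[:,:232]=0; m[:,395:]=0
m=cv2.morphologyEx(m,cv2.MORPH_OPEN,np.ones((3,3)))
cs,_=cv2.findContours(m,cv2.RETR_EXTERNAL,cv2.CHAIN_APPROX_NONE)
for c in cs:
    if cv2.contourArea(c)<150: continue
    P=np.array([plane("top",p[0],.06)[:2] for p in c],np.float32)
    r=cv2.minAreaRect(P); print("unit",r, cv2.boundingRect(c))
    print(cv2.boxPoints(r).round(4).tolist())
def rect(m,z,name):
    m=cv2.morphologyEx(m,cv2.MORPH_OPEN,np.ones((3,3)))
    cs,_=cv2.findContours(m,cv2.RETR_EXTERNAL,cv2.CHAIN_APPROX_NONE)
    c=max(cs,key=cv2.contourArea); P=np.array([plane("top",p[0],z)[:2] for p in c],np.float32)
    print(name,cv2.minAreaRect(P),cv2.boundingRect(c))
sub=np.zeros(im.shape[:2],bool); sub[205:283,396:440]=1
h=(sub&(hsv[...,2]<95)&(hsv[...,1]<90)).astype(np.uint8)*255; rect(h,.028,"handle")
k=(sub&(hsv[...,1]>75)&(hsv[...,2]>110)).astype(np.uint8)*255; k=cv2.morphologyEx(k,cv2.MORPH_CLOSE,np.ones((15,15)));rect(k,.002,"mat")
bl=(sub&(hsv[...,1]<40)&(hsv[...,2]>120)).astype(np.uint8)*255; bl[250:]=0; rect(bl,.0165,"blade")
sub[:]=0; sub[205:290,155:228]=1; rect((sub&(hsv[...,2]<135)).astype(np.uint8)*255,.07,"crate")
E
```

```text
(300, 211) [ 24  10 133]
(310, 205) [ 36  12 103]
(330, 230) [ 22  23 164]
(358, 218) [ 21  13 138]
(405, 230) [ 16  99 149]
(417, 225) [ 15   3 168]
(417, 248) [17 29 78]
unit ((0.5375446677207947, 0.184462770819664), (0.11597481369972229, 0.0817524716258049), 15.465232849121094) (234, 199, 31, 39)
[[0.4708000123500824, 0.20839999616146088], [0.4925999939441681, 0.12960000336170197], [0.6043000221252441, 0.16050000488758087], [0.5824999809265137, 0.23929999768733978]]
handle ((0.4381757080554962, -0.36623552441596985), (0.026246124878525734, 0.09849582612514496), 89.19847869873047) (413, 234, 9, 31)
mat ((0.4489308297634125, -0.37052202224731445), (0.23684607446193695, 0.12497011572122574), 1.4272640943527222) (397, 210, 40, 72)
blade ((0.5118083953857422, -0.37167370319366455), (0.14324335753917694, 0.14642749726772308), 89.40099334716797) (396, 205, 44, 45)
crate ((0.4394244849681854, 0.3655424118041992), (0.18394535779953003, 0.22028860449790955), 85.2291030883789) (161, 212, 62, 72)
```

```bash
python3 - <<'E'
from h import *
im=cv2.imread("pics/top0.png"); hsv=cv2.cvtColor(im,cv2.COLOR_BGR2HSV)
g=cv2.cvtColor(im,cv2.COLOR_BGR2GRAY)
for name,(x0,x1,y0,y1) in {"A":(280,322,186,236),"B":(334,384,192,244)}.items():
    m=np.zeros(g.shape,np.uint8); s=(slice(y0,y1),slice(x0,x1))
    m[s]=((g[s]<147)).astype(np.uint8)*255
    m=cv2.morphologyEx(m,cv2.MORPH_CLOSE,np.ones((5,5))); m=cv2.morphologyEx(m,cv2.MORPH_OPEN,np.ones((9,9)))
    cs,_=cv2.findContours(m,cv2.RETR_EXTERNAL,cv2.CHAIN_APPROX_NONE); c=max(cs,key=cv2.contourArea)
    P=np.array([plane("top",p[0],.06)[:2] for p in c],np.float32); r=cv2.minAreaRect(P)
    print(name,r,cv2.boundingRect(c)); 
    print([proj("top",[*q,.06]).round(1).tolist() for q in cv2.boxPoints(r)])
    cv2.drawContours(im,[c],-1,(0,0,255),1)
crop(im,275,390,184,246,6.5,"pics/c2.png")
E
```

```text
A ((0.5603770613670349, 0.01758445054292679), (0.1267572045326233, 0.09383095055818558), 7.267674446105957) (285, 192, 31, 39)
[[288.1, 232.1], [316.8, 228.5], [312.1, 190.0], [283.7, 193.5]]
B ((0.5408006310462952, -0.1715616136789322), (0.09009646624326706, 0.13239476084709167), 69.51488494873047) (342, 198, 33, 41)
[[364.3, 241.3], [378.4, 203.0], [352.4, 193.3], [338.1, 231.4]]
```

View pics/c2.png

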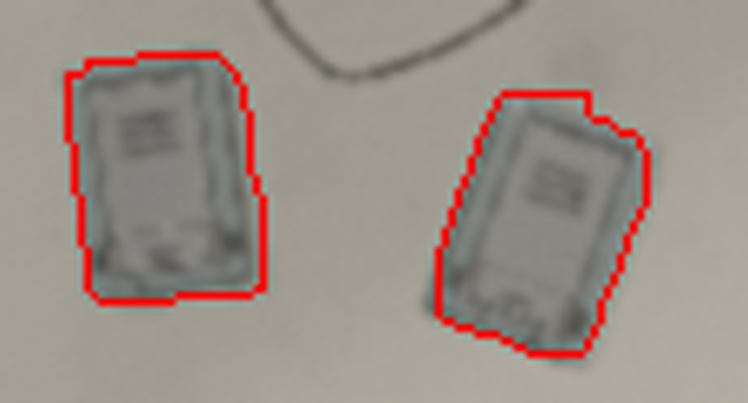

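```bash
cat >> h.py <<'E'
def plan(x,y,z,yaw):
    """turn (deg->rad, about tool axes) to point down with tool x at world yaw, then the shift in the turned tool axes"""
    o=observe(); A=Ro.from_rotvec(o["ee_rot"]); T=Ro.from_euler("z",yaw,degrees=True)*Ro.from_euler("x",180,degrees=True)
    s=T.inv().apply(np.array([x,y,z])-o["position"])
    print("turn",(A.inv()*T).as_rotvec().round(4),"shift",s.round(4),"pos",o["position"].round(4),"yaw",np.degrees(np.arctan2(*A.as_matrix()[[1,0],0])).round(2),"F",o["force"].round(1),"w",round(o["width"]*.0918,4),"t",round(o["clock"],1))
E
python3 - <<'E'
from h import *
plan(.467,-.3665,.12,-0.8)
im=cv2.imread("pics/top0.png");g=cv2.cvtColor(im,cv2.COLOR_BGR2GRAY)
for name,(x0,x1,y0,y1),c0,ya in [("A",(280,322,186,236),(.560,.019),7.3),("B",(334,384,192,244),(.541,-.173),-20.5)]:
    m=np.zeros(g.shape,np.uint8); s=(slice(y0,y1),slice(x0,x1)); m[s]=((g[s]<147)).astype(np.uint8)*255
    m=cv2.morphologyEx(m,cv2.MORPH_CLOSE,np.ones((5,5))); m=cv2.morphologyEx(m,cv2.MORPH_OPEN,np.ones((9,9)))
    c=max(cv2.findContours(m,cv2.RETR_EXTERNAL,cv2.CHAIN_APPROX_NONE)[0],key=cv2.contourArea)
    P=np.array([plane("top",p[0],.06)[:2] for p in c]); Rm=Ro.from_euler("z",ya,degrees=True).as_matrix()[:2,:2]
    q=(P-c0)@Rm
    for k,ax,lim in(("+y",1,.04),("-y",1,.04),("+x",0,.024),("-x",0,.024)):
        sg=1 if k[0]=="+" else -1; v=q[(abs(q[:,1-ax])<lim)&(sg*q[:,ax]>.03*(1 if ax else 1.5))]
        f=np.polyfit(v[:,1-ax],v[:,ax],1); print(name,k,"offset",f[1].round(4),"tilt",np.degrees(np.arctan(f[0])).round(1))
E
```

```text
turn [-0.0013  0.0003  0.2767] shift [ 0.3015 -0.2408  0.0879] pos [ 0.1622 -0.6031  0.2079] yaw 15.06 F [ 0.  -0.1 -0.3] w 0.092 t 0.1
A +y offset 0.0438 tilt 0.9
A -y offset -0.0458 tilt 1.4
A +x offset 0.0618 tilt 1.5
A -x offset -0.0603 tilt 1.3
B +y offset 0.0448 tilt 0.4
B -y offset -0.0413 tilt 0.3
B +x offset 0.0585 tilt 9.3
B -x offset -0.065 tilt -1.3
```

```bash
python3 -m pendant '[0,0,0,0,0,0.138,0.06, 0,0,0,0,0,0.138,0.06]'; python3 -m pendant '[0.0335,-0.0268,0.0098,0,0,0,0.06, 0.0335,-0.0268,0.0098,0,0,0,0.06, 0.0335,-0.0268,0.0098,0,0,0,0.06, 0.0335,-0.0268,0.0098,0,0,0,0.06, 0.0335,-0.0268,0.0098,0,0,0,0.06, 0.0335,-0.0268,0.0098,0,0,0,0.06, 0.0335,-0.0268,0.0098,0,0,0,0.06, 0.0335,-0.0268,0.0098,0,0,0,0.06, 0.0335,-0.0268,0.0098,0,0,0,0.06]'; python3 -m pendant '[0,0,0,0,0,0,0.06]'
python3 - <<'E'
from h import *
plan(.467,-.3665,.0155,-.8)
im=img("top"); hsv=cv2.cvtColor(im,cv2.COLOR_BGR2HSV)
cv2.imwrite("pics/t1.png",im)
s=img("side"); cv2.imwrite("pics/s1.png",s)
crop(s,320,420,130,190,6,"pics/c3.png")
E
```

```text
clock: 0.35
position: [0.1622, -0.6033, 0.2082]
ee_rot: [-3.141, 0.028, 0.0]
force: [-0.2, 0.4, 0.4]
width: 0.834
gripper_force: 0.0
clock: 1.48
position: [0.4678, -0.3653, 0.1198]
ee_rot: [-3.141, 0.021, 0.001]
force: [-0.2, -0.3, 0.4]
width: 0.658
gripper_force: 0.0
clock: 1.6
position: [0.4698, -0.3622, 0.1192]
ee_rot: [-3.139, 0.011, 0.0]
force: [-0.8, -0.2, 0.4]
width: 0.654
gripper_force: 0.0
turn [-0.0028  0.0002  0.0071] shift [-0.0028  0.0043  0.1037] pos [ 0.4698 -0.3622  0.1192] yaw -0.39 F [-0.8 -0.2  0.4] w 0.06 t 1.6
```

View pics/c3.png

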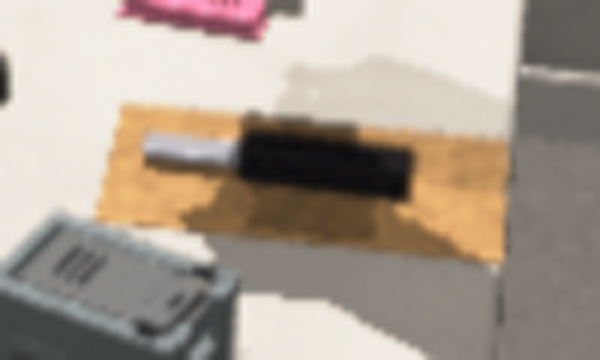

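The side crop shows the tool on the mat, blade root at about pixel (360,156), tail end at (388,159), and the covered unit B in front of it. I check these against the top measurement, then descend.

```bash
python3 - <<'E'
from h import *
print(plane("side",(320+240/6,130+158/6),.015),plane("side",(320+410/6,130+175/6),.015),plane("side",(320+143/6,130+150/6),.0155))
for X in([.4895,-.3665,.015],[.467,-.3665,.015],[.47,-.362,.12]): print(proj("side",X),proj("top",X))
E
python3 -m pendant '[-0.003,0.0045,0.025,-0.003,0,0.007,0.06, 0,0,0.03,0,0,0,0.06, 0,0,0.02,0,0,0,0.06, 0,0,0.015,0,0,0,0.06, 0,0,0.01,0,0,0,0.06, 0,0,0,0,0,0,0.06]'
```

```text
[ 0.48698509 -0.36648812  0.015     ] [ 0.38533969 -0.36909577  0.015     ] [ 0.54537118 -0.36242991  0.0155    ]
[359.30752213 156.25214822] [416.00690793 233.29941833]
[365.51809174 156.96355934] [416.10619931 240.07607652]
[366.67397967 132.32181859] [422.0558574  239.78828274]
clock: 2.45
position: [0.4635, -0.3713, 0.0201]
ee_rot: [3.139, -0.033, -0.001]
force: [0.6, -0.1, 0.7]
width: 0.648
gripper_force: 0.0
```

```bash
python3 -m pendant '[0,0,0,0,0,0,0.06, 0,0,0,0,0,0,0.06]' >/dev/null; python3 -c "
from h import *
plan(.466,-.3665,.0155,0)"
```

```text
turn [ 0.0037 -0.001  -0.0202] shift [ 0.0016 -0.0049  0.0056] pos [ 0.4644 -0.3714  0.0211] yaw -1.16 F [ 1.   0.3 -0.3] w 0.0598 t 2.7
```

```bash
python3 -m pendant '[0,0,0,0.003,0,-0.02,0.06, 0.0015,-0.005,0,0,0,0,0.06, 0,0,0.0055,0,0,0,0.06, 0,0,0,0,0,0,0.06, 0,0,0,0,0,0,0.06]' ; python3 -c "
from h import *
plan(.466,-.3665,.0155,0)"
```

```text
clock: 3.32
position: [0.4654, -0.3661, 0.0148]
ee_rot: [-3.142, 0.001, 0.0]
force: [0.1, 0.2, 0.4]
width: 0.655
gripper_force: 0.0
turn [-0.      0.0003 -0.0003] shift [ 0.0006  0.0004 -0.0007] pos [ 0.4654 -0.3661  0.0148] yaw -0.02 F [0.1 0.2 0.4] w 0.0601 t 3.3
```

```bash
python3 -m pendant '[0,0,0,0,0,0,0.02, 0,0,0,0,0,0,0.02, 0,0,0,0,0,0,0.02, 0,0,0,0,0,0,0.02, 0,0,0,0,0,0,0.02, 0,0,0,0,0,0,0.02]' 60; python3 -m pendant '[0,0,-0.015,0,0,0,0.02, 0,0,-0.03,0,0,0,0.02, 0,0,-0.035,0,0,0,0.02, 0,0,-0.025,0,0,0,0.02, 0,0,0,0,0,0,0.02]'
python3 -c "
from h import *
plan(.38,-.12,.12,-20)"
```

```text
clock: 4.08
position: [0.4655, -0.3661, 0.0149]
ee_rot: [3.142, -0.001, -0.0]
force: [0.3, 0.9, 0.4]
width: 0.217
gripper_force: 0.0
clock: 4.7
position: [0.4669, -0.3671, 0.123]
ee_rot: [3.139, -0.001, 0.007]
force: [0.4, 0.3, -0.1]
width: 0.217
gripper_force: 0.0
turn [ 0.0021 -0.0046  0.3487] shift [-0.1661 -0.2024  0.003 ] pos [ 0.4669 -0.3671  0.123 ] yaw -0.02 F [ 0.4  0.3 -0.1] w 0.02 t 4.7
```

```bash
python3 - <<'E'
from h import *
t=img("top"); s=img("side"); cv2.imwrite("pics/t2.png",t); cv2.imwrite("pics/s2.png",s)
a=cv2.resize(t[190:290,370:450],None,fx=5,fy=5,interpolation=cv2.INTER_CUBIC);b=cv2.resize(s[110:190,330:410],None,fx=5,fy=5,interpolation=cv2.INTER_CUBIC)
b=cv2.copyMakeBorder(b,0,100,0,0,cv2.BORDER_CONSTANT); cv2.imwrite("pics/c4.png",np.hstack([a,b]))
E
```

```text
(no output)
```

View pics/c4.png

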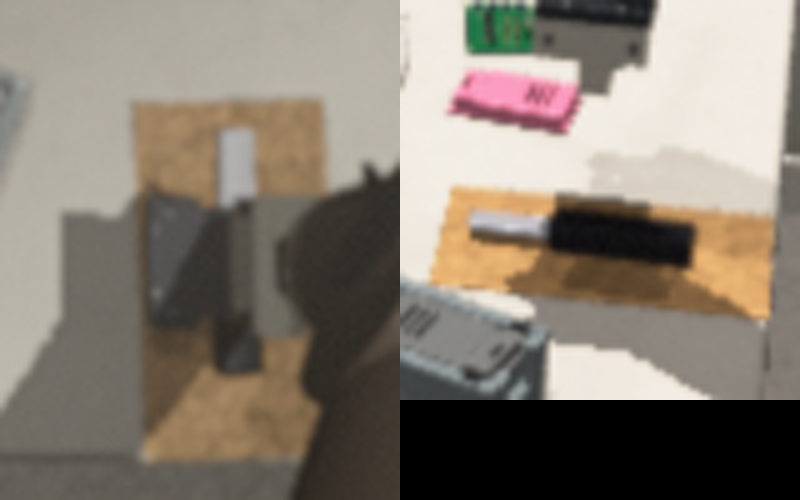

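The tool has not moved: blade root still at side pixel (360,156), the same as before. The fingers closed freely and never touched it. In the side view the fingertip seems to be near pixel (368,129), but the reported pose projects to about (366,134). I'll check where the gripper really is.

```bash
python3 - <<'E'
from h import *
o=observe(); T=Ro.from_rotvec(o["ee_rot"]); p=o["position"]
for n,l in(("tip",[0,0,.011]),("grasp",[0,0,-.008]),("bodyL",[0,.095,-.055]),("bodyR",[0,-.095,-.055])):
    X=p+T.apply(l); print(n,X.round(3),proj("side",X).round(1),proj("top",X).round(1))
s=cv2.imread("pics/s2.png"); t=cv2.imread("pics/t2.png")
a=cv2.resize(s[60:170,320:420],None,fx=4,fy=4,interpolation=cv2.INTER_CUBIC);b=cv2.resize(t[190:300,380:480],None,fx=4,fy=4,interpolation=cv2.INTER_CUBIC)
cv2.imwrite("pics/c5.png",np.hstack([a,b]))
E
```

```text
tip [ 0.465 -0.366  0.109] [367.9 134.5] [422.6 241.2]
grasp [ 0.465 -0.366  0.128] [368.3 129.8] [424.1 241.4]
bodyL [ 0.465 -0.461  0.175] [372.3 104.7] [460.8 242. ]
bodyR [ 0.465 -0.271  0.175] [366.2 132. ] [395.1 241.6]
```

View pics/c5.png

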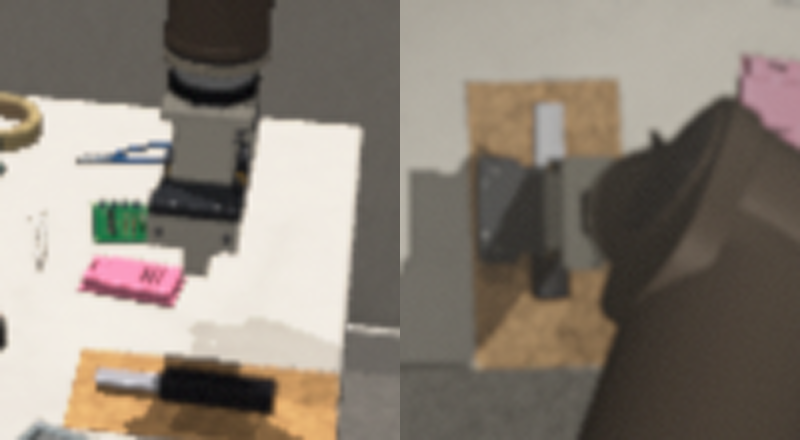

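The top view agrees with the reported pose to about 1 cm. In the side view the fingertip is at pixel row 127.5 where 134.5 is expected, so the gripper seems to be about 30 mm higher than reported. That would explain the empty grasp above the handle. I'll go down again, open, and look there before closing.

```bash
python3 -m pendant '[0,0,0,0,0,0,0.07, 0,0,0.035,0,0,0,0.07, 0,0,0.035,0,0,0,0.07, 0,0,0.02,0,0,0,0.07, 0,0,0.015,0,0,0,0.07, 0,0,0,0,0,0,0.07, 0,0,0,0,0,0,0.07]'
python3 - <<'E'
from h import *
plan(.466,-.3665,.0155,0)
print(observe()["joints"])
s=img("side"); t=img("top"); cv2.imwrite("pics/s3.png",s); cv2.imwrite("pics/t3.png",t)
a=cv2.resize(s[100:180,330:410],None,fx=5,fy=5,interpolation=cv2.INTER_CUBIC);b=cv2.resize(t[200:280,380:460],None,fx=5,fy=5,interpolation=cv2.INTER_CUBIC)
cv2.imwrite("pics/c6.png",np.hstack([a,b]))
E
```

```text
clock: 5.68
position: [0.4659, -0.3664, 0.0155]
ee_rot: [3.141, -0.0, 0.001]
force: [-0.3, -0.3, 0.0]
width: 0.761
gripper_force: 0.0
turn [ 0.0005 -0.0007 -0.0003] shift [0.0001 0.0001 0.    ] pos [ 0.4659 -0.3664  0.0155] yaw -0.02 F [-0.3 -0.3  0. ] w 0.0698 t 5.7
[ 0.59008818  0.60154819 -0.01990036  1.84200512  0.01760334  0.69733427
 -1.01086774]
```

View pics/c6.png

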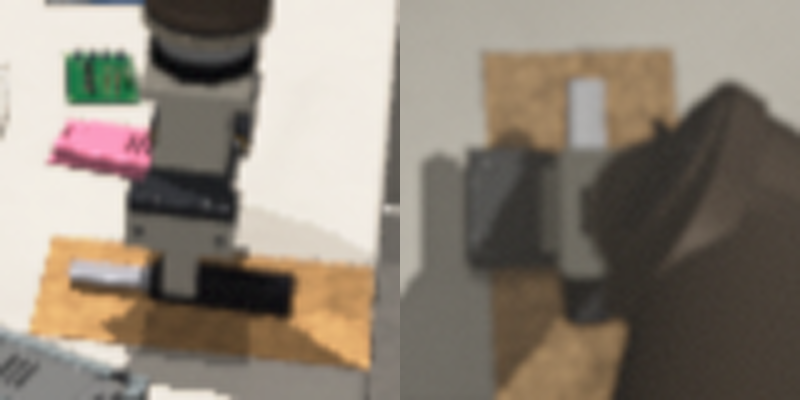

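The side crop shows the near fingertip at pixel (366,159), about 6–7 px above where the reported height puts it. So the real tip is about 28 mm higher than reported, just over the handle. I'll lower in steps and watch the force.

```bash
python3 -m pendant '[0,0,0.006,0,0,0,0.07, 0,0,0.006,0,0,0,0.07, 0,0,0.004,0,0,0,0.07, 0,0,0,0,0,0,0.07]'; python3 -m pendant '[0,0,0.003,0,0,0,0.07, 0,0,0,0,0,0,0.07]'; python3 -m pendant '[0,0,0.003,0,0,0,0.07, 0,0,0,0,0,0,0.07]'
python3 - <<'E'
from h import *
plan(.466,-.3665,.0155,0)
for z in(.005,.015,.03): print(z,proj("side",[.466,-.321,z]).round(1))
E
```

```text
clock: 6.28
position: [0.4651, -0.3659, -0.0016]
ee_rot: [-3.141, 0.0, 0.001]
force: [-0.1, 0.4, -0.2]
width: 0.762
gripper_force: 0.0
clock: 6.52
position: [0.4654, -0.366, -0.0042]
ee_rot: [-3.141, 0.001, 0.0]
force: [-1.1, 0.1, 0.0]
width: 0.762
gripper_force: 0.0
clock: 6.78
position: [0.4653, -0.366, -0.0073]
ee_rot: [-3.141, 0.0, 0.001]
force: [-0.3, -0.2, -0.6]
width: 0.765
gripper_force: 0.0
turn [-0.0002  0.0003 -0.0003] shift [ 0.0007  0.0005 -0.0228] pos [ 0.4653 -0.366  -0.0073] yaw -0.02 F [-0.3 -0.2 -0.6] w 0.0703 t 6.8
0.005 [364.1 166.5]
0.015 [364.3 164.1]
0.03 [364.6 160.6]
```

```bash
for i in 1 2 3; do python3 -m pendant '[0,0,0.002,0,0,0,0.07, 0,0,0,0,0,0,0.07]' | grep -E "pos|force: \["; done
```

```text
position: [0.4654, -0.366, -0.0092]
force: [-0.3, -0.2, 0.5]
position: [0.4653, -0.366, -0.0112]
force: [-0.7, 1.0, -0.6]
position: [0.4654, -0.366, -0.0132]
force: [0.7, -0.3, 0.0]
```

```bash
for i in 1 2 3 ; do F=$(python3 -m pendant '[0,0,0.0015,0,0,0,0.07, 0,0,0,0,0,0,0.07]' | grep -E "pos|force: \["); echo $F; done
```

```text
position: [0.4654, -0.3661, -0.0147] force: [-0.1, -0.5, 0.8]
position: [0.4656, -0.3662, -0.0157] force: [-0.6, 0.8, 5.4]
position: [0.4656, -0.3662, -0.0158] force: [-4.5, 4.3, 21.4]
```

```bash
python3 - <<'E'
from h import *
s=img("side"); cv2.imwrite("pics/s4.png",s)
# near finger tip: lowest grey-finger row in columns 362-369
for r in range(145,176): print(r,s[r,364:368].mean(0).round(0),end=" ")
E
```

```text
145 [38. 36. 34.] 146 [52. 48. 46.] 147 [58. 54. 53.] 148 [58. 55. 54.] 149 [44. 40. 40.] 150 [33. 32. 32.] 151 [55. 57. 59.] 152 [84. 90. 94.] 153 [ 92. 101. 105.] 154 [ 94. 102. 106.] 155 [ 94. 102. 106.] 156 [ 94. 102. 106.] 157 [ 94. 102. 106.] 158 [ 93. 101. 106.] 159 [ 92. 100. 106.] 160 [ 93. 100. 106.] 161 [ 92. 100. 106.] 162 [ 92. 100. 106.] 163 [ 91. 100. 106.] 164 [ 91.  99. 105.] 165 [ 85.  94. 100.] 166 [63. 78. 91.] 167 [48. 70. 92.] 168 [45. 70. 92.] 169 [53. 74. 95.] 170 [78. 88. 98.] 171 [ 88.  95. 100.] 172 [ 93.  99. 103.] 173 [114. 121. 126.] 174 [123. 131. 136.] 175 [124. 133. 138.]
```

Contact with the mat at reading z = −0.0157, so the true TCP height is the reading plus 28.7 mm, which agrees with the images. I'll put that correction in the helper, raise 2 mm and grip.

```bash
sed -i 's/np.array(\[x,y,z\])-o\["position"\]/np.array([x,y,z-.0287])-o["position"]/; s/"pos",o\["position"\]/"truepos",(o["position"]+[0,0,.0287])/' h.py
python3 -m pendant '[0,0,-0.003,0,0,0,0.07, 0,0,0,0,0,0,0.07]' | grep -E "pos|force: \["; python3 -m pendant '[0,0,0,0,0,0,0.015, 0,0,0,0,0,0,0.015, 0,0,0,0,0,0,0.015, 0,0,0,0,0,0,0.015, 0,0,0,0,0,0,0.015, 0,0,0,0,0,0,0.015]' 60; python3 -m pendant '[0,0,-0.015,0,0,0,0.015, 0,0,-0.03,0,0,0,0.015, 0,0,-0.03,0,0,0,0.015, 0,0,-0.015,0,0,0,0.015, 0,0,0,0,0,0,0.015, 0,0,0,0,0,0,0.015]'
python3 - <<'E'
from h import *
plan(.466,-.3665,.015,0)
t=img("top"); s=img("side"); cv2.imwrite("pics/t5.png",t); cv2.imwrite("pics/s5.png",s)
a=cv2.resize(s[90:180,320:420],None,fx=4,fy=4,interpolation=cv2.INTER_CUBIC);b=cv2.resize(t[190:280,370:470],None,fx=4,fy=4,interpolation=cv2.INTER_CUBIC)
cv2.imwrite("pics/c7.png",np.hstack([a,b]))
E
```

```text
position: [0.4656, -0.3662, -0.0144]
force: [1.0, -0.5, 0.2]
clock: 9.32
position: [0.4654, -0.3661, -0.0146]
ee_rot: [-3.142, 0.0, 0.0]
force: [0.4, 0.1, -0.6]
width: 0.325
gripper_force: 59.4
clock: 10.07
position: [0.4648, -0.3656, 0.0745]
ee_rot: [-3.141, 0.0, 0.002]
force: [-0.5, 0.6, -1.7]
width: 0.324
gripper_force: 59.4
turn [-0.0008  0.0013 -0.0003] shift [0.0012 0.0009 0.0882] truepos [ 0.4648 -0.3656  0.1032] yaw -0.01 F [-0.5  0.6 -1.7] w 0.0297 t 10.1
```

View pics/c7.png

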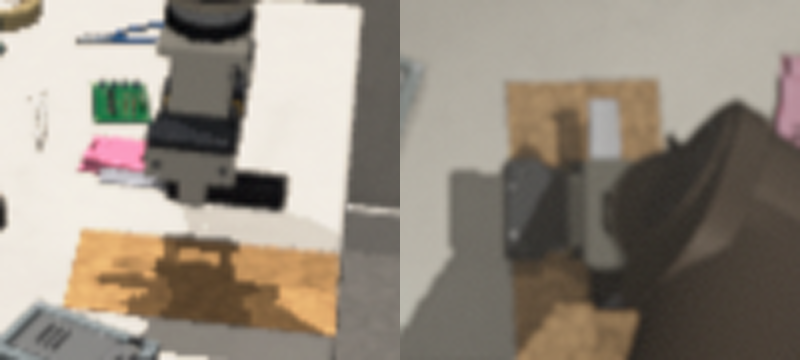

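```bash
python3 - <<'E'
from h import *
print(plane("top",(421,214.5),.104))
plan(.3925,-.1185,.105,-20.2)
E
```

```text
[ 0.54811149 -0.36366486  0.104     ]
turn [-0.0009  0.002   0.3523] shift [-0.1531 -0.2069 -0.0021] truepos [ 0.4647 -0.3655  0.1029] yaw -0.01 F [-0.2  0.4 -1.2] w 0.0298 t 10.2
```

```bash
python3 -m pendant '[0,0,0,0,0,0.117,0.015, 0,0,0,0,0,0.118,0.015, 0,0,0,0,0,0.117,0.015, -0.022,-0.0296,0,0,0,0,0.015, -0.022,-0.0296,0,0,0,0,0.015, -0.022,-0.0296,0,0,0,0,0.015, -0.022,-0.0296,0,0,0,0,0.015, -0.022,-0.0296,0,0,0,0,0.015, -0.022,-0.0296,0,0,0,0,0.015, -0.022,-0.0296,0,0,0,0,0.015]'; python3 -m pendant '[0,0,0,0,0,0,0.015, 0,0,0,0,0,0,0.015]' >/dev/null
python3 -c "
from h import *
plan(.3925,-.1185,.036,-20.2)"
```

```text
clock: 11.42
position: [0.3916, -0.1173, 0.0749]
ee_rot: [3.093, -0.551, -0.002]
force: [-0.5, 1.0, -0.1]
width: 0.326
gripper_force: 59.4
turn [0.0003 0.0002 0.0005] shift [-0.0001 -0.0003  0.0679] truepos [ 0.3925 -0.1188  0.1039] yaw -20.17 F [-0.3  0.9 -1.9] w 0.0292 t 11.7
```

Lower to notch height (0.036 m) in front of unit B, then look.

```bash
python3 -m pendant '[0,0,0.025,0,0,0,0.015, 0,0,0.025,0,0,0,0.015, 0,0,0.018,0,0,0,0.015, 0,0,0,0,0,0,0.015, 0,0,0,0,0,0,0.015]' >/dev/null
python3 - <<'E'
from h import *
plan(.3925,-.1185,.036,-20.2)
t=img("top"); s=img("side"); cv2.imwrite("pics/t6.png",t); cv2.imwrite("pics/s6.png",s)
a=cv2.resize(s[150:230,300:380],None,fx=5,fy=5,interpolation=cv2.INTER_CUBIC);b=cv2.resize(t[190:270,320:400],None,fx=5,fy=5,interpolation=cv2.INTER_CUBIC)
cv2.imwrite("pics/c8.png",np.hstack([a,b]))
E
```

```text
turn [ 0.0002 -0.0003 -0.0007] shift [-0.0005 -0.0005  0.0005] truepos [ 0.3928 -0.1191  0.0365] yaw -20.24 F [ 0.9 -0.4 -0.5] w 0.0297 t 12.3
```

View pics/c8.png

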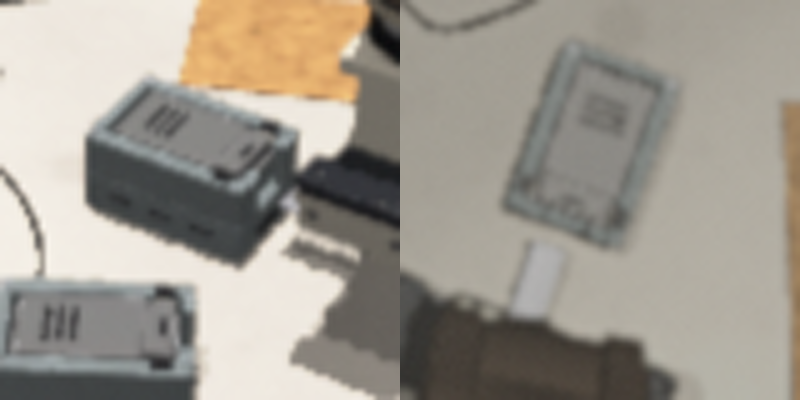

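```bash
python3 - <<'E'
from h import *
f=lambda x,y:(320+(x-400)/5,190+y/5)
tip=plane("top",f(547,242),.037); tip1=plane("top",f(531,242),.037);tip2=plane("top",f(564,245),.037)
c=[plane("top",f(*p),.06) for p in((503,208),(620,245),(682,82),(567,45))]
print(tip,tip1,tip2); 
for q in c: print(q.round(4))
ctr=np.mean(c,0); ax=(c[2]+c[3]-c[0]-c[1])/2; yaw=np.arctan2(ax[1],ax[0]); print(ctr,np.degrees(yaw),np.linalg.norm(ax),np.linalg.norm(c[0]-c[1]))
d=np.array([np.cos(yaw),np.sin(yaw)]); v=tip[:2]-ctr[:2]; print("tip in unit",v@d, v@[-d[1],d[0]])
d=np.array([np.cos(np.radians(-20.2)),np.sin(np.radians(-20.2))]);v=tip[:2]-[.538,-.172]; print("tip in unit (earlier est)",v@d, v@[-d[1],d[0]])
E
```

```text
[ 0.47176605 -0.14365939  0.037     ] [ 0.47171191 -0.1331431   0.037     ] [ 0.46985884 -0.15482513  0.037     ]
[ 0.4939 -0.1143  0.06  ]
[ 0.4704 -0.1897  0.06  ]
[ 0.576  -0.2303  0.06  ]
[ 0.5999 -0.1558  0.06  ]
[ 0.53506293 -0.17251757  0.06      ] -21.203927217296236 0.11346475239277493 0.07902722983411302
tip in unit -0.06944929475012565 0.004010696980629749
tip in unit (earlier est) -0.07194606394206317 0.003726998202557997
```

Side crop: the blade is at the notch of B at crop (290,195). Top crop: the blade tip at (547,242) is 4 mm to the left of the centre line and about 11 mm short of the face. I'll correct 3.5 mm sideways and insert 40 mm.

```bash
python3 -m pendant '[0,0.0035,0,0,0,0,0.015, 0,0,0,0,0,0,0.015, 0.008,0,0,0,0,0,0.015, 0.008,0,0,0,0,0,0.015, 0,0,0,0,0,0,0.015]'; python3 -m pendant '[0.008,0,0,0,0,0,0.015, 0.008,0,0,0,0,0,0.015, 0.008,0,0,0,0,0,0.015, 0,0,0,0,0,0,0.015]'
```

```text
clock: 13.02
position: [0.4074, -0.1276, 0.0074]
ee_rot: [3.093, -0.551, 0.002]
force: [-0.4, 0.5, -0.5]
width: 0.323
gripper_force: 59.4
clock: 13.52
position: [0.4296, -0.1359, 0.0074]
ee_rot: [3.093, -0.551, 0.001]
force: [-0.1, -0.2, -1.5]
width: 0.319
gripper_force: 59.4
```

```bash
for i in 1 2 3; do python3 -m pendant '[0,0,-0.002,0,0,0,0.015, 0,0,-0.002,0,0,0,0.015, 0,0,0,0,0,0,0.015]' | grep -E "pos|^force"; done
```

```text
position: [0.4287, -0.1355, 0.0116]
force: [0.3, 0.2, -2.0]
position: [0.4282, -0.1355, 0.0153]
force: [-0.4, -0.5, -5.5]
position: [0.4291, -0.1357, 0.0198]
force: [-0.6, 0.4, -1.9]
```

```bash
for i in 1 2; do python3 -m pendant '[0,0,-0.0015,0,0,0,0.015, 0,0,-0.0015,0,0,0,0.015, 0,0,0,0,0,0,0.015]' | grep -E "pos|^force"; done
python3 - <<'E'
from h import *
t=img("top"); s=img("side"); cv2.imwrite("pics/t7.png",t); cv2.imwrite("pics/s7.png",s)
a=cv2.resize(s[145:205,300:380],None,fx=5,fy=5,interpolation=cv2.INTER_CUBIC);b=cv2.resize(t[190:250,320:400],None,fx=5,fy=5,interpolation=cv2.INTER_CUBIC)
cv2.imwrite("pics/c9.png",np.hstack([a,b]))
E
```

```text
position: [0.4291, -0.1357, 0.0227]
force: [0.1, -0.4, -1.7]
position: [0.4288, -0.1356, 0.0255]
force: [0.0, 0.7, -1.6]
```

View pics/c9.png

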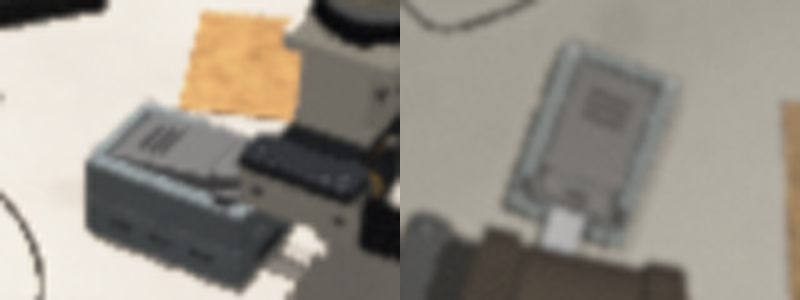

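The side crop shows the cover's front end raised, with a gap at its edge near (215,195). I'll lift 2.5 mm more, then lower 11 mm, withdraw, and check that it stays proud.

```bash
python3 -m pendant '[0,0,-0.0015,0,0,0,0.015, 0,0,-0.001,0,0,0,0.015, 0,0,0,0,0,0,0.015]' | grep -E "pos|^force"; python3 -m pendant '[0,0,0.004,0,0,0,0.015, 0,0,0.004,0,0,0,0.015, 0,0,0.004,0,0,0,0.015, 0,0,0,0,0,0,0.015]'| grep -E "pos|^force"; python3 -m pendant '[-0.01,0,0,0,0,0,0.015, -0.02,0,0,0,0,0,0.015, -0.02,0,0,0,0,0,0.015, 0,0,0,0,0,0,0.015, 0,0,0,0,0,0,0.015]'| grep -E "pos|^force"
python3 - <<'E'
from h import *
plan(.407,0,.105,7.5)
t=img("top"); s=img("side"); cv2.imwrite("pics/t8.png",t); cv2.imwrite("pics/s8.png",s)
a=cv2.resize(s[145:225,300:380],None,fx=5,fy=5,interpolation=cv2.INTER_CUBIC);b=cv2.resize(t[190:270,320:400],None,fx=5,fy=5,interpolation=cv2.INTER_CUBIC)
cv2.imwrite("pics/c10.png",np.hstack([a,b]))
E
```

```text
position: [0.4288, -0.1356, 0.028]
force: [0.2, -0.9, -1.7]
position: [0.4284, -0.1355, 0.0155]
force: [-0.3, 0.4, -1.7]
position: [0.3827, -0.1185, 0.0162]
force: [-0.2, -0.2, -0.5]
turn [ 2.000e-04 -1.300e-03 -4.831e-01] shift [ 0.0395 -0.1143 -0.0601] truepos [ 0.3827 -0.1185  0.0449] yaw -20.18 F [-0.2 -0.2 -0.5] w 0.0296 t 17.0
```

View pics/c10.png

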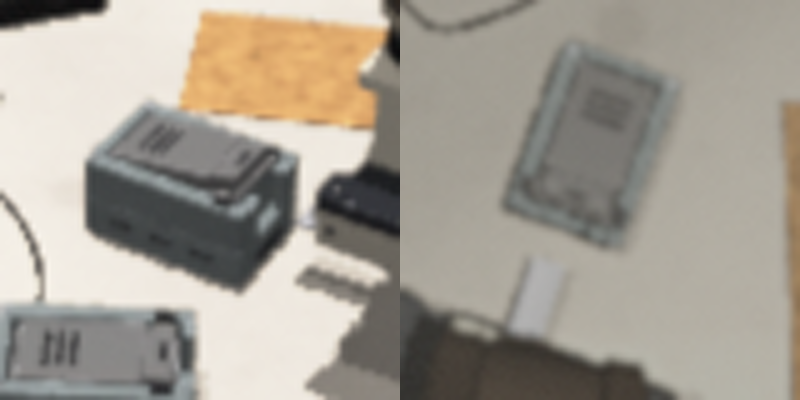

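Cover B now stays proud of the rim by itself: its raised front edge is at side crop (215–275,155–195). That makes 12 pictures viewed, so I continue with numbers. In the hand the tool is yawed about +2.9°, so for A I use gripper yaw 4.6°.

```bash
python3 -m pendant '[0,0,-0.03,0,0,0,0.015, 0,0,-0.03,0,0,0,0.015, 0,0,0,0,0,-0.144,0.015, 0,0,0,0,0,-0.144,0.015, 0,0,0,0,0,-0.144,0.015, 0.0055,-0.03,0,0,0,0,0.015, 0.0055,-0.03,0,0,0,0,0.015, 0.0055,-0.03,0,0,0,0,0.015, 0,0,0,0,0,0,0.015, 0,0,0,0,0,0,0.015]' | grep -E "pos|^force"
python3 -c "
from h import *
plan(.408,0,.036,4.6)"
```

```text
position: [0.3913, -0.0277, 0.0759]
force: [0.1, -1.3, -1.0]
turn [ 0.0003  0.0001 -0.0007] shift [ 0.0189 -0.0263  0.0686] truepos [ 0.3913 -0.0277  0.1046] yaw 4.56 F [ 0.1 -1.3 -1. ] w 0.0298 t 18.4
```

```bash
python3 -m pendant '[0.0095,-0.013,0,0,0,0,0.015, 0.0095,-0.0133,0.015,0,0,0,0.015, 0,0,0.02,0,0,0,0.015, 0,0,0.02,0,0,0,0.015, 0,0,0.0135,0,0,0,0.015, 0,0,0,0,0,0,0.015, 0,0,0,0,0,0,0.015]' | grep -E "pos|^force"
cat > tip.py <<'E'
from h import *
import sys
plan(.408,0,.036,4.6)
o=observe(); A=Ro.from_rotvec(o["ee_rot"]); z=o["position"][2]+.0297
t=img("top"); cv2.imwrite("pics/tt_%.1f.png"%o["clock"],t); hsv=cv2.cvtColor(t,cv2.COLOR_BGR2HSV)
e=o["position"]+A.apply([.06,0,0]); e[2]=z; u,v=proj("top",e).astype(int); print("expect",u,v)
m=np.zeros(t.shape[:2],np.uint8); s=(slice(v-16,v+16),slice(u-12,u+12)); m[s]=((hsv[s][...,1]<14)&(hsv[s][...,2]>150)).astype(np.uint8)*255
c=max(cv2.findContours(m,cv2.RETR_EXTERNAL,cv2.CHAIN_APPROX_NONE)[0],key=cv2.contourArea)
P=np.array([plane("top",p[0],z)[:2] for p in c],np.float32); print("blade",cv2.boundingRect(c),cv2.minAreaRect(P))
c0=np.array([float(a) for a in sys.argv[1:3]]); ya=np.radians(float(sys.argv[3])); d=np.array([np.cos(ya),np.sin(ya)])
q=np.c_[(P-c0)@d,(P-c0)@[-d[1],d[0]]]; print("in unit x",q[:,0].min(),q[:,0].max(),"y",q[:,1].min(),q[:,1].max())
E
python3 tip.py .5607 .020 7.5
```

```text
position: [0.4085, 0.0006, 0.0078]
force: [0.4, 0.6, -2.0]
turn [-0.     -0.0005 -0.0009] shift [-0.0006  0.0006  0.0005] truepos [0.4085 0.0006 0.0365] yaw 4.55 F [ 0.4  0.6 -2. ] w 0.0294 t 19.2
expect 304 239
blade (300, 233, 7, 12) ((0.4707165062427521, 0.009232712909579277), (0.03615189343690872, 0.019841130822896957), 0.5531294941902161)
in unit x -0.10776185742069035 -0.07147593702910135 y -0.009758710973510802 0.012705863989571377
```

```bash
python3 -m pendant '[0.008,0,0,0,0,0,0.015, 0.008,0,0,0,0,0,0.015, 0,0,0,0,0,0,0.015]'| grep -E "pos|^force"; python3 -m pendant '[0.008,0,0,0,0,0,0.015, 0.008,-0.001,0,0,0,0,0.015, 0.009,0,0,0,0,0,0.015, 0,0,0,0,0,0,0.015]'| grep -E "pos|^force"; for i in 1 2 3 4; do python3 -m pendant '[0,0,-0.002,0,0,0,0.015, 0,0,-0.002,0,0,0,0.015, 0,0,0,0,0,0,0.015]' | grep -E "pos|^force"; done
```

```text
position: [0.4252, 0.0019, 0.0077]
force: [0.6, 0.1, -1.2]
position: [0.4498, 0.0049, 0.0074]
force: [-0.9, -0.4, -1.1]
position: [0.4486, 0.0047, 0.0116]
force: [0.2, -0.6, -0.1]
position: [0.4482, 0.0046, 0.0153]
force: [0.7, 0.4, -6.6]
position: [0.4492, 0.0048, 0.0198]
force: [-0.7, -0.0, -2.4]
position: [0.4491, 0.0048, 0.0237]
force: [0.4, 0.1, -1.1]
```

```bash
python3 -m pendant '[0,0,-0.002,0,0,0,0.015, 0,0,-0.0025,0,0,0,0.015, 0,0,0,0,0,0,0.015]' | grep -E "pos|^force"; python3 -m pendant '[0,0,0.004,0,0,0,0.015, 0,0,0.004,0,0,0,0.015, 0,0,0.004,0,0,0,0.015, 0,0,0,0,0,0,0.015]'| grep -E "pos|^force"; python3 -m pendant '[-0.01,0.0005,0,0,0,0,0.015, -0.02,0.001,0,0,0,0,0.015, -0.02,0.001,0,0,0,0,0.015, -0.005,0,-0.02,0,0,0,0.015, 0,0,-0.035,0,0,0,0.015, 0,0,-0.015,0,0,0,0.015, 0,0,0,0,0,0,0.015, 0,0,0,0,0,0,0.015]'| grep -E "pos|^force"
python3 - <<'E'
from h import *
plan(.46,-.37,.12,0)
s=img("side"); t=img("top"); cv2.imwrite("pics/s9.png",s); cv2.imwrite("pics/t9.png",t)
u,v=proj("side",[.5607,.02,.06]).astype(int); print(u,v)
a=cv2.resize(s[v-40:v+40,u-40:u+40],None,fx=5,fy=5,interpolation=cv2.INTER_CUBIC)
b=cv2.resize(s[145:225,300:380],None,fx=5,fy=5,interpolation=cv2.INTER_CUBIC)
cv2.imwrite("pics/c11.png",np.hstack([a,b]))
# crate and mat, tool-place region: has the crate moved?
hsv=cv2.cvtColor(t,cv2.COLOR_BGR2HSV)
sub=np.zeros(t.shape[:2],bool); sub[195:300,140:233]=1
m=(sub&(hsv[...,2]<135)).astype(np.uint8)*255; m=cv2.morphologyEx(m,cv2.MORPH_OPEN,np.ones((5,5)))
c=max(cv2.findContours(m,cv2.RETR_EXTERNAL,cv2.CHAIN_APPROX_NONE)[0],key=cv2.contourArea)
print(cv2.boundingRect(c),cv2.minAreaRect(np.array([plane("top",p[0],.07)[:2] for p in c],np.float32)))
E
```

```text
position: [0.4489, 0.0047, 0.0281]
force: [1.2, -0.2, -1.1]
position: [0.4484, 0.0047, 0.0155]
force: [-0.2, -0.6, -0.8]
position: [0.3934, -0.0023, 0.0854]
force: [-0.9, -0.0, -1.5]
turn [0.0001 0.0008 0.0796] shift [ 0.0666  0.3677 -0.0059] truepos [ 0.3934 -0.0023  0.1141] yaw 4.56 F [-0.9 -0.  -1.5] w 0.03 t 23.5
319 214
(161, 213, 62, 71) ((0.43950992822647095, 0.36600589752197266), (0.18222403526306152, 0.2196238785982132), 85.22771453857422)
```

View pics/c11.png

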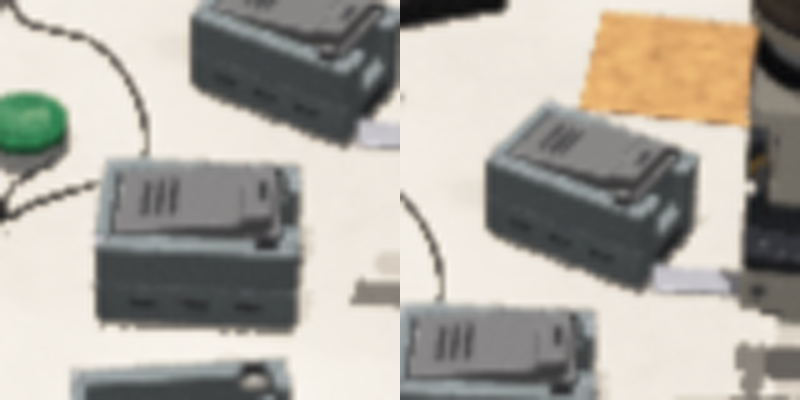

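Both covers now stand proud (A's front edge at crop (230–275,190–245), B as before). The tool goes back to the mat.

```bash
python3 -m pendant '[0,0,0,0,0,0.08,0.015, 0.0074,0.041,0,0,0,0,0.015, 0.0074,0.041,0,0,0,0,0.015, 0.0074,0.041,0,0,0,0,0.015, 0.0074,0.041,0,0,0,0,0.015, 0.0074,0.041,0,0,0,0,0.015, 0.0074,0.041,0,0,0,0,0.015, 0.0074,0.041,0,0,0,0,0.015, 0.0074,0.041,0,0,0,0,0.015, 0.0074,0.04,0,0,0,0,0.015]'| grep -E "pos|^force"; python3 -m pendant '[0,0,0.03,0,0,0,0.015, 0,0,0.03,0,0,0,0.015, 0,0,0.02,0,0,0,0.015, 0,0,0,0,0,0,0.015, 0,0,0,0,0,0,0.015]'| grep -E "pos|^force"
python3 -c "
from h import *
plan(.46,-.37,.0145,0)"
```

```text
position: [0.4602, -0.3712, 0.0846]
force: [0.3, 0.1, -1.3]
position: [0.4608, -0.3702, 0.0061]
force: [0.6, -0.1, -0.5]
turn [ 0.0001  0.0001 -0.0002] shift [-0.0008 -0.0002  0.0203] truepos [ 0.4608 -0.3702  0.0348] yaw -0.01 F [ 0.6 -0.1 -0.5] w 0.0297 t 25.5
```

```bash
python3 -m pendant '[0,0,0.01,0,0,0,0.015, 0,0,0.007,0,0,0,0.015, 0,0,0,0,0,0,0.015]'| grep -E "pos|^force"; python3 -m pendant '[0,0,0.002,0,0,0,0.015, 0,0,0,0,0,0,0.015]'| grep -E "pos|^force"; python3 -m pendant '[0,0,0.001,0,0,0,0.015, 0,0,0,0,0,0,0.015]'| grep -E "pos|^force"
```

```text
position: [0.4602, -0.3699, -0.0116]
force: [0.1, 0.2, -1.7]
position: [0.4606, -0.3702, -0.013]
force: [-0.8, 0.2, -1.1]
position: [0.4606, -0.3702, -0.014]
force: [-0.4, -0.0, 0.2]
```

Down on the mat; open, rise, check the tool numerically.

```bash
python3 -m pendant '[0,0,0,0,0,0,0.06, 0,0,0,0,0,0,0.06, 0,0,0,0,0,0,0.06, 0,0,0,0,0,0,0.06, 0,0,-0.02,0,0,0,0.06, 0,0,-0.04,0,0,0,0.06, 0,0,-0.045,0,0,0,0.06, 0,0,0,0,0,0,0.07, 0,0,0,0,0,0,0.07]'
python3 - <<'E'
from h import *
d=np.array([np.cos(np.radians(-20.2)),np.sin(np.radians(-20.2))]); g=np.array([.538,-.172])-.016*d; print("grasp B",g)
plan(g[0],g[1],.12,-20.2)
s=img("side"); cv2.imwrite("pics/s10.png",s); hsv=cv2.cvtColor(s,cv2.COLOR_BGR2HSV)
m=np.zeros(s.shape[:2],np.uint8); m[145:172,335:400]=(hsv[145:172,335:400,2]<38)*255
c=max(cv2.findContours(m,cv2.RETR_EXTERNAL,cv2.CHAIN_APPROX_NONE)[0],key=cv2.contourArea)
print(cv2.boundingRect(c),cv2.minAreaRect(np.array([plane("side",p[0],.02)[:2] for p in c],np.float32)))
# proud covers seen in both views: B front top edge etc. -> mask of cover raised part in top view t9
E
```

```text
clock: 27.5
position: [0.4604, -0.37, 0.0907]
ee_rot: [-3.141, 0.0, 0.0]
force: [0.1, -0.3, -0.6]
width: 0.759
gripper_force: 0.0
grasp B [ 0.52298411 -0.16647523]
turn [-1.000e-04  2.000e-04  3.523e-01] shift [-0.0115 -0.2126 -0.0006] truepos [ 0.4604 -0.37    0.1194] yaw -0.01 F [ 0.1 -0.3 -0.6] w 0.0696 t 27.5
(361, 153, 28, 9) ((0.43524104356765747, -0.36564651131629944), (0.0973743349313736, 0.05077627673745155), 11.65739917755127)
```

```bash
python3 -m pendant '[0,0,0,0,0,0.118,0.075, 0,0,0,0,0,0.118,0.075, 0,0,0,0,0,0.12,0.075, -0.0019,-0.0354,0,0,0,0,0.075, -0.0019,-0.0354,0,0,0,0,0.075, -0.0019,-0.0354,0,0,0,0,0.075, -0.0019,-0.0354,0,0,0,0,0.075, -0.0019,-0.0354,0,0,0,0,0.075, -0.0019,-0.0354,0,0,0,0,0.075]'|grep pos;  python3 -m pendant '[0,0,0.01,0,0,0,0.075, 0,0,0,0,0,0,0.075, 0,0,0,0,0,0,0.075]'
python3 -c "
from h import *
plan(.523,-.1665,.075,-20.5)"
```

```text
position: [0.5233, -0.1658, 0.0895]
clock: 29.05
position: [0.5232, -0.1685, 0.0805]
ee_rot: [3.091, -0.559, -0.002]
force: [-0.3, 0.1, 0.2]
width: 0.819
gripper_force: 0.0
turn [ 0.0009  0.001  -0.0004] shift [-0.0009 -0.0018  0.0342] truepos [ 0.5232 -0.1685  0.1092] yaw -20.52 F [-0.3  0.1  0.2] w 0.0752 t 29.1
```

```bash
python3 -m pendant '[-0.001,-0.002,0.01,0,0,0,0.075, 0,0,0.01,0,0,0,0.075, 0,0,0.008,0,0,0,0.075, 0,0,0.004,0,0,0,0.075, 0,0,0,0,0,0,0.075, 0,0,0,0,0,0,0.075]'|grep -E "pos|^force"; for i in 1 2; do python3 -m pendant '[0,0,0.002,0,0,0,0.075, 0,0,0,0,0,0,0.075]'|grep -E "pos|^force"; done
```

```text
position: [0.524, -0.165, 0.0491]
force: [0.3, 0.1, -0.1]
position: [0.5238, -0.1649, 0.047]
force: [0.4, -0.3, 1.3]
position: [0.5237, -0.1649, 0.0448]
force: [0.3, -0.7, 0.0]
```

```bash
python3 -m pendant '[0,0.0015,0.001,0,0,0,0.075, 0,0,0,0,0,0,0.075]'|grep -E "pos|^force"; python3 -m pendant '[0,0,0,0,0,0,0.045, 0,0,0,0,0,0,0.045, 0,0,0,0,0,0,0.045, 0,0,0,0,0,0,0.045, 0,0,0,0,0,0,0.045]' 8
```

```text
position: [0.5231, -0.1665, 0.0439]
force: [-0.3, 0.8, 0.0]
clock: 31.18
position: [0.5232, -0.1666, 0.044]
ee_rot: [3.092, -0.557, 0.0]
force: [-0.1, -0.9, 0.2]
width: 0.58
gripper_force: 8.0
```

```bash
python3 -m pendant '[0,0,0,0,0,0,0.045, 0,0,0,0,0,0,0.045]' 30|grep -E "^force|grip"; python3 -m pendant '[0,0,-0.005,0,0,0,0.045, 0,0,-0.01,0,0,0,0.045, 0,0,-0.015,0,0,0,0.045, 0,0,-0.025,0,0,0,0.045, 0,0,-0.025,0,0,0,0.045, 0,0,0,0,0,0,0.045, 0,0,0,0,0,0,0.045]'
python3 - <<'E'
from h import *
plan(.44,.34,.15,-5)
t=img("top"); s=img("side"); cv2.imwrite("pics/t11.png",t); cv2.imwrite("pics/s11.png",s)
E
```

```text
force: [-1.0, -1.7, 0.8]
gripper_force: 30.0
clock: 32.3
position: [0.5231, -0.166, 0.124]
ee_rot: [-3.092, 0.556, -0.0]
force: [0.6, 0.5, -1.2]
width: 0.578
gripper_force: 30.0
turn [-2.000e-04 -1.000e-04 -2.686e-01] shift [-0.1269 -0.4968  0.0027] truepos [ 0.5231 -0.166   0.1527] yaw -20.39 F [ 0.6  0.5 -1.2] w 0.053 t 32.3
```

```bash
cat > crate.py <<'E'
from h import *
t=img("top"); hsv=cv2.cvtColor(t,cv2.COLOR_BGR2HSV)
sub=np.zeros(t.shape[:2],bool); sub[190:310,120:233]=1
m=(sub&(hsv[...,2]<135)).astype(np.uint8)*255; m=cv2.morphologyEx(m,cv2.MORPH_OPEN,np.ones((5,5)))
c=max(cv2.findContours(m,cv2.RETR_EXTERNAL,cv2.CHAIN_APPROX_NONE)[0],key=cv2.contourArea)
print(cv2.boundingRect(c),cv2.minAreaRect(np.array([plane("top",p[0],.07)[:2] for p in c],np.float32)))
E
python3 crate.py; python3 -c "
from h import *
plan(.4685,.3745,.15,-5)"
```

```text
(161, 213, 62, 71) ((0.43899089097976685, 0.3665555417537689), (0.18087057769298553, 0.2177727222442627), 85.15735626220703)
turn [-0.      0.0015 -0.2689] shift [-0.1011 -0.5338  0.0019] truepos [ 0.5227 -0.1661  0.1519] yaw -20.41 F [-0.9  1.   0.3] w 0.0532 t 32.5
```

```bash
python3 -m pendant '[0,0,0,0,0,-0.09,0.045, 0,0,0,0,0,-0.09,0.045, 0,0,0,0,0,-0.089,0.045, -0.0084,-0.0445,0,0,0,0,0.045, -0.0084,-0.0445,0,0,0,0,0.045, -0.0084,-0.0445,0,0,0,0,0.045, -0.0084,-0.0445,0,0,0,0,0.045, -0.0084,-0.0445,0,0,0,0,0.045]'|grep -E pos;python3 -m pendant '[-0.0084,-0.0445,0,0,0,0,0.045, -0.0084,-0.0445,0,0,0,0,0.045, -0.0084,-0.0445,0,0,0,0,0.045, -0.0084,-0.0445,0,0,0,0,0.045, -0.0084,-0.0445,0,0,0,0,0.045, -0.0084,-0.0445,0,0,0,0,0.045, -0.0084,-0.0445,0,0,0,0,0.045, 0,0,0,0,0,0,0.045, 0,0,0,0,0,0,0.045]'
python3 -c "
from h import *
plan(.4685,.3745,.0385,-5)"
```

```text
position: [0.5002, 0.0603, 0.1234]
clock: 34.58
position: [0.4691, 0.3736, 0.123]
ee_rot: [3.137, -0.137, -0.001]
force: [0.9, -0.1, 0.4]
width: 0.576
gripper_force: 30.0
turn [0.0017 0.0009 0.0001] shift [-0.0007 -0.0008  0.1132] truepos [0.4691 0.3736 0.1517] yaw -4.99 F [ 0.9 -0.1  0.4] w 0.0529 t 34.6
```

Lower into the crate in steps, watching the force.

```bash
python3 -m pendant '[0,0,0.025,0,0,0,0.045, 0,0,0.025,0,0,0,0.045, 0,0,0.025,0,0,0,0.045, 0,0,0.015,0,0,0,0.045, 0,0,0,0,0,0,0.045]'|grep -E "pos|^force"; python3 -m pendant '[0,0,0.01,0,0,0,0.045, 0,0,0.01,0,0,0,0.045, 0,0,0,0,0,0,0.045]'|grep -E "pos|^force|wid"
```

```text
position: [0.4692, 0.373, 0.033]
force: [0.0, 0.6, 0.2]
position: [0.4689, 0.3741, 0.0132]
force: [0.5, -0.3, 0.2]
width: 0.581
```

```bash
python3 -m pendant '[0,0,0,0,0,0,0.075, 0,0,0,0,0,0,0.075, 0,0,0,0,0,0,0.075, 0,0,0,0,0,0,0.075, 0,0,-0.015,0,0,0,0.075, 0,0,-0.03,0,0,0,0.075, 0,0,-0.04,0,0,0,0.075, 0,0,-0.03,0,0,0,0.075, 0,0,0,0,0,0,0.075, 0,0,0,0,0,0,0.075]'|grep -E "pos|^force|wid"
python3 - <<'E'
from h import *
d=np.array([np.cos(np.radians(7.5)),np.sin(np.radians(7.5))]); g=np.array([.5607,.0205])-.016*d; print("grasp A",g)
plan(g[0],g[1],.12,7.5)
s=img("side"); cv2.imwrite("pics/s12.png",s)
u,v=proj("side",[.4395,.377,.03]).astype(int)
a=cv2.resize(s[280:390,270:410],None,fx=3,fy=3,interpolation=cv2.INTER_CUBIC); 
b=cv2.resize(s[145:255,290:400],None,fx=3,fy=3,interpolation=cv2.INTER_CUBIC); cv2.imwrite("pics/c12.png",np.hstack([a,b]))
E
```

```text
position: [0.4692, 0.3743, 0.1291]
force: [-0.7, -0.3, -0.3]
width: 0.816
grasp A [0.54483688 0.01841158]
turn [-0.000e+00 -1.000e-04 -2.182e-01] shift [0.0285 0.3627 0.0378] truepos [0.4692 0.3743 0.1578] yaw -5.0 F [-0.7 -0.3 -0.3] w 0.0749 t 36.8
```

View pics/c12.png

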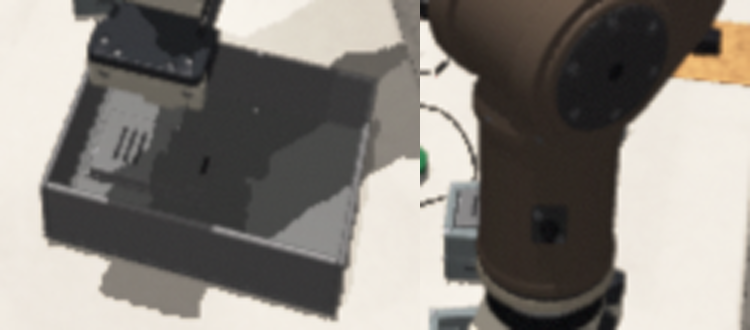

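The cover lies flat inside the crate's far half (crop (130,145)), clear of the walls. That was the 14th and last picture. Next is cover A.

```bash
python3 -m pendant '[0,0,0,0,0,-0.109,0.075, 0,0,0,0,0,-0.109,0.075, 0.0036,0.0453,0,0,0,0,0.075, 0.0036,0.0453,0,0,0,0,0.075, 0.0036,0.0453,0,0,0,0,0.075, 0.0036,0.0453,0,0,0,0,0.075, 0.0036,0.0453,0,0,0,0,0.075, 0.0036,0.0453,0,0,0,0,0.075, 0.0036,0.0453,0,0,0,0,0.075, 0.0036,0.0453,0,0,0,0,0.075]'|grep -E pos;python3 -m pendant '[0,0,0.02,0,0,0,0.075, 0,0,0.02,0,0,0,0.075, 0,0,0,0,0,0,0.075, 0,0,0,0,0,0,0.075]'
python3 -c "
from h import *
plan(.5448,.0184,.0725,7.5)"
```

```text
position: [0.5446, 0.0174, 0.128]
clock: 38.62
position: [0.5452, 0.0191, 0.089]
ee_rot: [-3.135, -0.206, 0.001]
force: [0.8, -0.2, -0.0]
width: 0.817
gripper_force: 0.0
turn [-0.      0.0004  0.0001] shift [-0.0004  0.0006  0.0452] truepos [0.5452 0.0191 0.1177] yaw 7.51 F [ 0.8 -0.2 -0. ] w 0.075 t 38.6
```

```bash
python3 -m pendant '[0,0.0005,0.015,0,0,0,0.075, 0,0,0.015,0,0,0,0.075, 0,0,0.009,0,0,0,0.075, 0,0,0.003,0,0,0,0.075, 0,0,0,0,0,0,0.075, 0,0,0,0,0,0,0.075]'|grep -E "pos|^force"; python3 -m pendant '[0,0,0.0025,0,0,0,0.075, 0,0,0,0,0,0,0.075, 0,0,0,0,0,0,0.075]'|grep -E "pos|^force";  python3 -m pendant '[0,0,0,0,0,0,0.045, 0,0,0,0,0,0,0.045, 0,0,0,0,0,0,0.045, 0,0,0,0,0,0,0.045, 0,0,0,0,0,0,0.045]' 8
```

```text
position: [0.5456, 0.0184, 0.0473]
force: [-0.5, -0.3, 0.2]
position: [0.5452, 0.0183, 0.0445]
force: [0.2, 0.1, -0.1]
clock: 40.38
position: [0.5453, 0.0188, 0.0445]
ee_rot: [-3.135, -0.206, -0.0]
force: [-0.4, 2.0, 0.7]
width: 0.578
gripper_force: 8.0
```

```bash
python3 -m pendant '[0,0,0,0,0,0,0.045, 0,0,0,0,0,0,0.045]' 30|grep -E "^force|grip"; python3 -m pendant '[0,0,-0.005,0,0,0,0.045, 0,0,-0.01,0,0,0,0.045, 0,0,-0.015,0,0,0,0.045, 0,0,-0.025,0,0,0,0.045, 0,0,-0.025,0,0,0,0.045, 0,0,0,0,0,0,0.045, 0,0,0,0,0,0,0.045]'
python3 crate.py; python3 -c "
from h import *
plan(.374,.3825,.15,-5)"
```

```text
force: [-0.9, 3.6, 1.7]
gripper_force: 30.0
clock: 41.5
position: [0.5451, 0.0179, 0.1245]
ee_rot: [3.135, 0.204, 0.0]
force: [-0.0, 0.5, -0.3]
width: 0.579
gripper_force: 30.0
(161, 213, 62, 71) ((0.43940863013267517, 0.36644822359085083), (0.1808372288942337, 0.21875818073749542), 85.22677612304688)
turn [0.0004 0.0008 0.2176] shift [-0.2019 -0.3483  0.0027] truepos [0.5448 0.018  0.1527] yaw 7.47 F [-0.9  0.8 -0.1] w 0.0533 t 41.5
```

```bash
python3 -m pendant '[0,0,0,0,0,0.109,0.045, 0,0,0,0,0,0.109,0.045, -0.0202,-0.0348,0,0,0,0,0.045, -0.0202,-0.0348,0,0,0,0,0.045, -0.0202,-0.0348,0,0,0,0,0.045, -0.0202,-0.0348,0,0,0,0,0.045, -0.0202,-0.0348,0,0,0,0,0.045]'|grep -E pos;python3 -m pendant '[-0.0202,-0.0348,0,0,0,0,0.045, -0.0202,-0.0348,0,0,0,0,0.045, -0.0202,-0.0348,0,0,0,0,0.045, -0.0202,-0.0348,0,0,0,0,0.045, -0.0202,-0.0348,0,0,0,0,0.045, 0,0,0,0,0,0,0.045, 0,0,0,0,0,0,0.045]'
python3 -c "
from h import *
plan(.374,.3825,.042,-5)"
```

```text
position: [0.4586, 0.2012, 0.1236]
clock: 43.3
position: [0.3743, 0.3817, 0.1236]
ee_rot: [3.137, -0.137, -0.001]
force: [-0.1, -0.8, -0.6]
width: 0.582
gripper_force: 30.0
turn [ 0.0018  0.0006 -0.    ] shift [-0.0004 -0.0008  0.1103] truepos [0.3743 0.3817 0.1523] yaw -5.0 F [-0.1 -0.8 -0.6] w 0.0534 t 43.3
```

```bash
python3 -m pendant '[0,0,0.025,0,0,0,0.045, 0,0,0.025,0,0,0,0.045, 0,0,0.025,0,0,0,0.045, 0,0,0.015,0,0,0,0.045, 0,0,0,0,0,0,0.045]'|grep -E "pos|^force"; python3 -m pendant '[0,0,0.01,0,0,0,0.045, 0,0,0.01,0,0,0,0.045, 0,0,0,0,0,0,0.045]'|grep -E "pos|^force|wid"; python3 -m pendant '[0,0,0,0,0,0,0.075, 0,0,0,0,0,0,0.075, 0,0,0,0,0,0,0.075, 0,0,0,0,0,0,0.075, 0,0,-0.015,0,0,0,0.075, 0,0,-0.03,0,0,0,0.075, 0,0,-0.04,0,0,0,0.075, 0,0,-0.04,0,0,0,0.075, 0,0,-0.03,0,0,0,0.075]'|grep -E "pos|^force|wid"; python3 -m pendant '[0,0.04,-0.02,0,0,0,0.075, 0,0.045,0,0,0,0,0.075, 0,0.045,0,0,0,0,0.075, 0,0.045,0,0,0,0,0.075, 0,0.045,0,0,0,0,0.075, 0,0.045,0,0,0,0,0.075, 0,0.03,0,0,0,0,0.075, 0,0,0,0,0,0,0.075, 0,0,0,0,0,0,0.075]'|grep -E "pos|^force|wid"
python3 crate.py; python3 - <<'E'
from h import *
t=img("top"); s=img("side"); cv2.imwrite("pics/t13.png",t); cv2.imwrite("pics/s13.png",s)
g=cv2.cvtColor(t,cv2.COLOR_BGR2GRAY); print(g[214:284:3,164:222:3])
hsv=cv2.cvtColor(t,cv2.COLOR_BGR2HSV)
sub=np.zeros(t.shape[:2],bool); sub[205:283,396:440]=1
m=(sub&(hsv[...,2]<95)&(hsv[...,1]<90)).astype(np.uint8)*255; m=cv2.morphologyEx(m,cv2.MORPH_OPEN,np.ones((3,3)))
c=max(cv2.findContours(m,cv2.RETR_EXTERNAL,cv2.CHAIN_APPROX_NONE)[0],key=cv2.contourArea)
print(cv2.boundingRect(c),cv2.minAreaRect(np.array([plane("top",p[0],.028)[:2] for p in c],np.float32)))
E
```

```text
position: [0.3743, 0.3813, 0.0335]
force: [0.2, 0.2, -0.2]
position: [0.3744, 0.3829, 0.0141]
force: [0.2, 1.0, 1.0]
width: 0.583
position: [0.3746, 0.383, 0.1724]
force: [-0.4, 0.3, -0.5]
width: 0.817
position: [0.3489, 0.0895, 0.1901]
force: [0.4, 0.8, 0.8]
width: 0.814
(161, 213, 62, 71) ((0.43954622745513916, 0.36630159616470337), (0.18165484070777893, 0.21961605548858643), 85.24009704589844)
[[159 150  75  78  84  87  91 104 115 127 132 136 145 157 156 159 159 164
  164 163]
 [159 151  63  60  67  96 105 107 108  99  90  95  94  94  81  91  93 100
   85 109]
 [160 142  60  60  74  99 111 112 112 111 120 109 104 111 114 114 113 102
   57  69]
 [158 125  61  60  77  99 111 111 110 112 108 113 115 116  77 116 116 115
   57  81]
 [159 125  61  59  86 102 111 112 111 107  92  95 100 113  90 115 116 104
   57  94]
 [159 122  59  59  91 101 111 111 106 105  93  93 102 106  99 115 116  79
   57 101]
 [159  95  59  60  92 106 110 110 110 111 111 113 113 106 108 116 116  83
   59 103]
 [156  84  60  61  94 109 110 111 112 112 112 113 113  92 111 114 112  80
   57 120]
 [153  83  59  61  9
[... 766 characters left out ...]
 110 107 100 101 101 100 100  71 110 113 111  59  54
  131 145]
 [ 59  59  68  96 108 109 107  98 100 102 101 101  73 112 112 113  55  53
  132 144]
 [ 59  59  70  97 109 109 109 101 101 100  98  88  81 112 111 107  54  58
  137 154]
 [ 59  57  77  98 108 109 110 101  96  90  99  82  84 112 112  99  51  61
  139 156]
 [ 58  56  62  68  74  81  86  93 102 104 106 108 110 112 111 108  51  76
  142 159]
 [136 126 118 115 105  95  82  73  73  63  56  57  60  64  71  97  49  87
  143 161]
 [162 162 159 159 158 156 158 152 149 147 143 132 122 119 109  94 139 144
  146 161]]
(412, 236, 11, 30) ((0.4332784414291382, -0.36588340997695923), (0.0959833636879921, 0.02956239879131317), 2.789752721786499)
```

Both covers show in the crate by their grey slat patterns. The crate has not moved, and the tool handle lies on the mat at (0.433, −0.366), yaw 2.8°. The robot is clear, so I'm handing in.

```bash
python3 -c "
from cell import *
print(sign_off())"
```

```text
the job is handed in; nothing more can be done
None
```

I pried both snapped-in covers free and put them in the upright crate, and the pry tool is lying on its mat; the job is handed in, but the sign-off gave no verdict.

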